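# Gauge the clearance under a casting bridge with spacer plates

## Task

The crossbar of the casting bridge has been reset to an unknown height; find its clearance with the spacer plates. Try them from the thinnest up (yellow, blue, red), sliding each flat along the bench under the crossbar, tab towards you, in to the back stop, until one is refused and drawn back or the red one has gone in. Leave only the thickest plate that goes in without forcing under the crossbar, in against the back stop, with the other two flat on the bench and drawn back a centimetre or two clear of the crossbar, and do not disturb the other things.

Things in the scene. Friction and masses are not known exactly. Their poses are not given: they have to be found in the camera images.
- bridge: steel bridge fixed to the bench; origin on the bench under the middle of the crossbar's front (robot-side) face; +x points in under the crossbar, z up. Aluminium crossbar: x from 0 to 30 mm, 22 mm high, free span y = -160 to +160 mm, rigid; its underside is at an unknown height of 14 to 29 mm. Posts 104 mm high at y = +-180 mm; feet and black collar knobs reach 22 mm in front of the bar there (x = -22 mm).
- back_stop (a point): middle of the top edge of the near face of the back stop, a fixed aluminium rail on the bench behind the crossbar, 10 mm high, along the bridge's y; the near face is 45 mm in from the crossbar's front face. With a plate right in against it, the middle of its tab is 40 mm in front of the crossbar's front face. Axes as the bridge's.
- thin_tab (a point): yellow plastic spacer plate 12 mm thick, 90 mm long (x), 70 mm wide (y), about 0.25 kg, flat on the bench, free to slide (1 to 6 N). An upright tab, 60 mm wide (y), 10 mm thick (x), stands 25 mm above the plate's top at the rear (-x) end, flush with the rear face. Point: middle of the tab, 24.5 mm above the bench, 5 mm from the rear face, 85 mm from the leading (+x) edge; x points to the leading edge.
- middle_tab (a point): blue plastic spacer plate 18 mm thick, 90 mm long (x), 70 mm wide (y), about 0.25 kg, flat on the bench, free to slide (1 to 6 N). An upright tab, 60 mm wide (y), 10 mm thick (x), stands 25 mm above the plate's top at the rear (-x) end, flush with the rear face. Point: middle of the tab, 30.5 mm above the bench, 5 mm from the rear face, 85 mm from the leading (+x) edge; x points to the leading edge.
- thick_tab (a point): red plastic spacer plate 24 mm thick, 90 mm long (x), 70 mm wide (y), about 0.25 kg, flat on the bench, free to slide (1 to 6 N). An upright tab, 60 mm wide (y), 10 mm thick (x), stands 25 mm above the plate's top at the rear (-x) end, flush with the rear face. Point: middle of the tab, 36.5 mm above the bench, 5 mm from the rear face, 85 mm from the leading (+x) edge; x points to the leading edge.
- water_bottle: small white bottle with a white cap, 48 mm across, 105 mm tall, standing near the work; bystander, to be left alone; origin at the centre of its underside
- ladder_box: white and blue cardboard box 88x70x76 mm, standing near the work; bystander, to be left alone; origin at the centre of its underside
- bench_timer: cream bench timer 100x140x40 mm, standing near the work; bystander, to be left alone; origin at the centre of its underside
Mind the look-alikes: they are no part of the job. Leave any pink look-alike of the part that bears thick_tab alone. Several things look just like the part that bears thin_tab: the one meant starts farthest to the robot's right.

How it is judged:
On the way, in this order (a step that is already met when the one before it is completed fails the run):
1. the yellow (thinnest) plate is tried first: in against the back stop while blue and red are still outside (x of thin_tab in the frame of bridge between -0.053 and -0.025 m and y of thin_tab in the frame of bridge between -0.145 and 0.145 m and angle between the x axis of thin_tab and the x axis of bridge, either way round below 0.25 rad and angle between thin_tab's own z axis and vertical below 0.06 rad and x of each of middle_tab, thick_tab in the frame of bridge below -0.093 m), for 0.1 s.
2. the blue plate is tried next: brought up against the crossbar, or in ((contact force between middle_plate and crossbar above 1 N or x of middle_tab in the frame of bridge above -0.0885 m)).
3. the blue plate was refused and is drawn back clear of the crossbar, or (the blue one having gone in) the red plate is tried: brought up against the crossbar, or in (((x of middle_tab in the frame of bridge below -0.093 m and height (world z) of crossbar below 0.0195 m) or (contact force between thick_plate and crossbar above 1 N or x of thick_tab in the frame of bridge above -0.0885 m))).
At the end, for the whole second after the job is handed in: the thickest plate that goes (with 1.5 mm clearance or more) lies flat under the crossbar, leading edge within 13 mm of the back stop, aligned within 0.25 rad; the other two lie flat, leading edges at least 8 mm in front of the crossbar; all at rest ((((x of thin_tab in the frame of bridge between -0.053 and -0.025 m and y of thin_tab in the frame of bridge between -0.145 and 0.145 m and angle between the x axis of thin_tab and the x axis of bridge, either way round below 0.25 rad and angle between thin_tab's own z axis and vertical below 0.06 rad) and x of each of middle_tab, thick_tab in the frame of bridge below -0.093 m and height (world z) of crossbar below 0.0195 m) or ((x of middle_tab in the frame of bridge between -0.053 and -0.025 m and y of middle_tab in the frame of bridge between -0.145 and 0.145 m and angle between the x axis of middle_tab and the x axis of bridge, either way round below 0.25 rad and angle between middle_tab's own z axis and vertical below 0.06 rad) and x of each of thin_tab, thick_tab in the frame of bridge below -0.093 m and height (world z) of crossbar below 0.0255 m) or ((x of thick_tab in the frame of bridge between -0.053 and -0.025 m and y of thick_tab in the frame of bridge between -0.145 and 0.145 m and angle between the x axis of thick_tab and the x axis of bridge, either way round below 0.25 rad and angle between thick_tab's own z axis and vertical below 0.06 rad) and x of each of thin_tab, middle_tab in the frame of bridge below -0.093 m)) and linear speed of each of thin_plate, middle_plate, thick_plate below 0.01 m/s and angle between each of thin_tab, middle_tab, thick_tab's own z axis and vertical below 0.06 rad); the robot touches nothing.
It fails at once if the crossbar is rammed: more than 60 N on it (contact force between crossbar and anything else above 60 N).
It fails at once if the water_bottle is moved by more than 30 mm (distance of water_bottle from where it was at the start of the episode above 0.03 m).
It fails at once if the ladder_box is moved by more than 30 mm (distance of ladder_box from where it was at the start of the episode above 0.03 m).
It fails at once if the bench_timer is moved by more than 30 mm (distance of bench_timer from where it was at the start of the episode above 0.03 m).
It also fails if it takes over 51 s, if anything falls off the work surface, if the arm or the gripper's body presses on something with over 40 N, if the wrist force passes 120 N, or if a joint passes its speed limit or range.

## Robot

A 6-joint arm with a two-finger parallel gripper is mounted at the origin on the work surface; the furniture and walls round the work are solid. World frame = base frame: x ahead of the robot, y to its left, z up, the work surface at z = 0. Lengths are in m, angles in rad, forces in N, time in s.
With the tool pointing down it reaches from about 0.3 to 1 m from the base axis. Payload 5.1 kg.
Tool frame: the origin (TCP) lies midway between the tips of the shut fingers; the grasp point (between the pads) lies 19 mm behind it; z points along the fingers, y is the line along which they close (so a half turn about z gives the same grasp; the last joint's range is limited). The gripper opens to 95 mm and grips with 3 to 60 N. Pads are 20 mm wide; open, the fingers measure 119 mm over their backs; the gripper's body (75 mm by 180 mm) begins 59 mm behind the grasp point.
Start: joints at [1.081, 0.124, 1.65, -0, 1.367, -0.083], TCP at [0.257, 0.597, 0.215] pointing down, gripper open.
Joint ranges: [-2.61, 2.61], [-1.02, 2.33], [0.03, 2.71], [-1.35, 4.49], [0.32, 2.68], [-2.91, 2.91]. Speed limits (rad/s): [2.57, 2.57, 3.14, 3.14, 3.14, 3.14].

## Interface

Orientations are given as a rotation vector (axis times angle).
In Python, from workcell import * gives the robot as it stands. The module is installed in compiled form; this text tells all that it offers.
- The arm moves only by the shell command python3 -m handwheel 'ROWS' [OPENING] [FORCE]. ROWS is JSON, a list that holds one entry, the list of rows, each a list of 4 numbers: the shift along the tool's x, y, z each as a share of 0.15 m, from -1 to 1, then the turn about the tool's z as a share of 120 degrees, from -1 to 1. In form: [[[tx, ty, tz, spin], ...]]. A call has 1 to 12 rows; each row is the pose to reach, as a shift and turn from the pose commanded when the call began, along the tool's axes at that moment; what a row does not reach only later rows make up. A row lasts 1/8 s, in which the tool goes at most 62.5 mm and 10.7 degrees, less where a joint would pass 70% of its speed; a pose out of reach is approached as far as the arm can. A call with a number of a shift or a turn outside -1 to 1 is refused whole. A call with a gripper value outside its range is refused whole. OPENING is the closure, from 0 (fully open) to 1 (shut), set as the call begins (- or left out, the last holds). The fingers move at their own pace and stop on an object; FORCE is the grip in N (left out, the last holds). Time passes only in rows, so rows that repeat a pose let the fingers close. It gives the time, the measured TCP pose, the force, the opening and the grip force at its end, in the units of the state.
- get_state(): the state, without advancing time (a new reading comes with each control period).
- grab_frame(name): name is "scene" or "top" or "wrist"; returns a dict with "image" (480x640x3 uint8, red, green, blue), "camera_matrix" (3x3 intrinsics, pixels), "k1" (the pictures are not rectified: a ray, as slopes to the right and down, at radius r is drawn at 1 + k1 r^2 times it, then the intrinsics apply), "eye" and "attitude" of the camera in the world. Camera axes: x right, y down, z forward; pixel columns grow to the right and rows downward; lengths in m; the calibration is good to about 2 mm. A picture is of the moment at which its call begins. There is no depth.
- sign_off(): hands the job in; it is judged then, once.
Trained networks look in a picture, given as the dict that the camera call returned (one of the last four; its "shot" number tells which), for a name from the list of things; names that differ only in an ending like _2 or _b are one class to them, and where a whole thing is asked for, a point or a joint stands for the part that bears it (a point fixed in the world has none). Each returns a list of dicts, best first, with "confidence" (0 to 1); they miss things now and then, are a little off and sometimes report something else, mostly with a low value. They report only what shows in the picture. A call takes as long as a camera call. They do not tell look-alikes from the thing itself.
- regions_of(name, picture): "pixels" (480x640 bool, what is visible of it) and "bbox" ([left, top, right, bottom] in pixels, round what is visible of it).
The state is a dict: "time": time; "q": joint angles; "joint_velocities": joint speeds; "tau": joint torques, N m; "ee_pos": TCP position; "ee_rot": TCP orientation; "wrist_force": force on the tool from outside, world axes, zero at the start; "ft_torque": the same for the moment, N m; "finger_gap": finger opening in m; "grip_force": force on a finger pad.
Only numpy, scipy, OpenCV 4.12 (cv2) and the standard library are available. Lean on these libraries where they do the work, as an engineer would, in place of code of your own. Each camera call takes 0.05 s, during which the arm holds its last target. There are 200 camera calls.

## Working session

There is one attempt and no reset: what is moved stays moved. The work goes in short steps, Python scripts to look and compute and a shell command to move; the robot and the scene stay as the last step left them, time stands still between calls to the robot, and variables do not carry over. Pictures are saved under pics/ and viewed, at most 10 in all, crops included, and the job is handed in when it is done.

```bash
mkdir -p pics
cat > h.py <<'E'
from workcell import *
import numpy as np, cv2
from scipy.spatial.transform import Rotation as R
def att(p):
    a=np.array(p["attitude"],float)
    return a if a.shape==(3,3) else R.from_rotvec(a).as_matrix()
def world(p,uv,z):
    K=np.array(p["camera_matrix"]);uv=np.atleast_2d(uv).astype(float)
    d=(uv-[K[0,2],K[1,2]])/[K[0,0],K[1,1]]
    s=d.copy()
    for _ in range(20): s=d/(1+p["k1"]*(s**2).sum(1,keepdims=True))
    r=np.c_[s,np.ones(len(s))]@att(p).T
    e=np.array(p["eye"]); return e+r*((z-e[2])/r[:,2])[:,None]
def save(p,n): cv2.imwrite("pics/"+n,p["image"][:,:,::-1])
E
python3 - <<'E'
from h import *
s=get_state();print(s["ee_pos"],s["ee_rot"],s["time"])
for c in ["top","scene"]:
    p=grab_frame(c);save(p,c+"0.png");print(c,p["eye"],p["attitude"],p["camera_matrix"],p["k1"])
    for n in ["thin_tab","middle_tab","thick_tab","bridge","water_bottle","ladder_box","bench_timer"]:
        for r in regions_of(n,p): print(n,round(r["confidence"],2),r["bbox"],world(p,[[(r["bbox"][0]+r["bbox"][2])/2,(r["bbox"][1]+r["bbox"][3])/2]],0.02).round(3))
E
```

```text
[0.25691242 0.59636497 0.2133998 ] [-0.63444117 -3.07628536  0.00313774] 0.0
top [ 0.22588096 -0.13847888  1.64692205] [-2.11913549  2.17063842 -0.15471607] [[596.39339654   0.         313.88234223]
 [  0.         596.39339654 242.52721332]
 [  0.           0.           1.        ]] -0.17667400890304805
thin_tab 0.84 [239.9, 247.2, 280.7, 283.5] [[0.405 0.01  0.02 ]]
thin_tab 0.66 [324.5, 211.4, 352.7, 249.2] [[ 0.497 -0.208  0.02 ]]
middle_tab 0.82 [289.2, 213.9, 316.2, 249.3] [[ 0.496 -0.108  0.02 ]]
middle_tab 0.4 [267.1, 186.0, 410.8, 215.2] [[ 0.581 -0.211  0.02 ]]
thick_tab 0.67 [363.6, 213.7, 389.6, 247.9] [[ 0.493 -0.313  0.02 ]]
thick_tab 0.62 [348.1, 275.5, 384.5, 313.1] [[ 0.318 -0.278  0.02 ]]
thick_tab 0.58 [400.6, 254.5, 437.1, 288.7] [[ 0.377 -0.426  0.02 ]]
bridge 0.57 [266.7, 186.1, 410.7, 213.9] [[ 0.583 -0.211  0.02 ]]
water_bottle 0.83 [202.9, 213.2, 216.1, 234.4] [[0.524 0.151 0.02 ]]
ladder_box 0.74 [433.5, 207.6, 469.8, 246.0] [[ 0.5   -0.524  0.02 ]]
ladder_box 0.26 [199.9, 214.4, 217.2, 232.8] [[0.525 0.154 0.02 ]]
bench_timer 0.55 [162.8, 263.1, 217.9, 306.0
[... 453 characters left out ...]
 0.02 ]]
middle_tab 0.74 [294.9, 215.3, 344.9, 256.0] [[ 0.487 -0.119  0.02 ]]
thick_tab 0.82 [343.8, 332.7, 398.8, 399.7] [[ 0.376 -0.426  0.02 ]]
thick_tab 0.78 [350.5, 270.5, 401.6, 316.3] [[ 0.488 -0.311  0.02 ]]
thick_tab 0.57 [273.3, 307.2, 327.4, 355.8] [[ 0.312 -0.289  0.02 ]]
bridge 0.74 [311.1, 168.5, 450.6, 319.8] [[ 0.581 -0.219  0.02 ]]
water_bottle 0.64 [253.1, 138.8, 276.0, 176.0] [[0.529 0.176 0.02 ]]
ladder_box 0.78 [423.3, 331.7, 489.5, 399.7] [[ 0.504 -0.521  0.02 ]]
bench_timer 0.88 [173.2, 148.9, 226.8, 207.7] [[0.358 0.207 0.02 ]]
bench_timer 0.48 [311.2, 166.6, 453.2, 321.2] [[ 0.584 -0.22   0.02 ]]
bench_timer 0.25 [321.8, 244.9, 373.0, 283.8] [[ 0.487 -0.218  0.02 ]]
```

Run:
```python
import cv2
a=cv2.imread("pics/top0.png")[170:330,150:480];cv2.imwrite("pics/top0c.png",cv2.resize(a,None,fx=2.4,fy=2.4,interpolation=2))
a=cv2.imread("pics/scene0.png")[130:410,160:500];cv2.imwrite("pics/scene0c.png",cv2.resize(a,None,fx=2.1,fy=2.1,interpolation=2))
```

```text
(no output)
```

View pics/top0c.png

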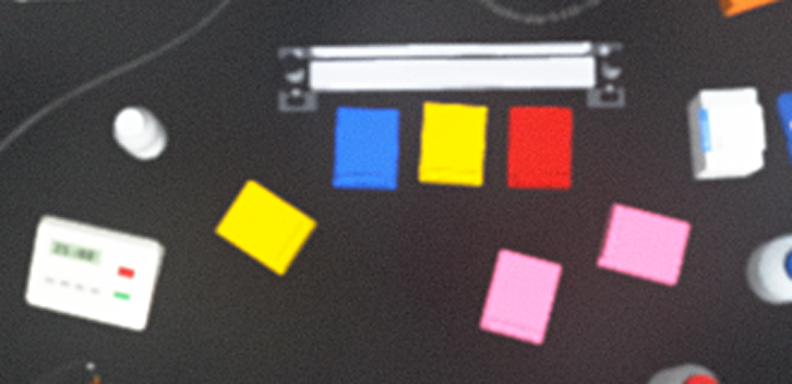

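View pics/scene0c.png

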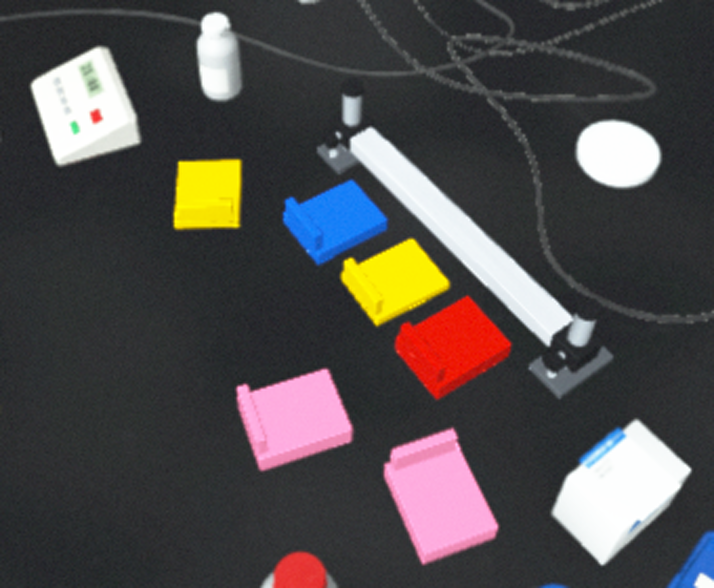

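The row in front of the bridge is blue, yellow, red. The second yellow plate, at crop pixel (265,228), is the left decoy, and the pink ones are decoys too. The tabs are on the robot side.

Run:
```python
from h import *
s=get_state();print(R.from_rotvec(s["ee_rot"]).as_matrix().round(3))
p=grab_frame("top")
for z in(.036,.051):
    w=world(p,[[279.6,207.5],[397.1,205.8]],z);d=w[0]-w[1];print("bar",w.round(3),"yaw",np.arctan2(-d[0],d[1]))
for n,z in[("thin_tab",.012),("middle_tab",.018),("thick_tab",.024)]:
    for r in regions_of(n,p):
        c=np.argwhere(r["pixels"])[:,::-1]
        if len(c)<20: continue
        w=world(p,c,z)[:,:2]
        print(n,r["confidence"],[np.round(v,3) for v in cv2.minAreaRect((w*1000).astype(np.float32))])
pos=s["ee_pos"];M=R.from_rotvec(s["ee_rot"]).as_matrix()
print("to tgt in tool", (M.T@(np.array([.40,-.208,.215])-pos)/.15).round(3))
```

```text
[[-0.918  0.396  0.   ]
 [ 0.396  0.918  0.   ]
 [ 0.     0.    -1.   ]]
bar [[ 0.562 -0.046  0.036]
 [ 0.559 -0.371  0.036]] yaw -0.008806522908690217
bar [[ 0.559 -0.047  0.051]
 [ 0.556 -0.369  0.051]] yaw -0.008806522908690296
thin_tab 0.94 [array([409.342,   9.963]), array([88.355, 70.519]), np.float64(55.234)]
thin_tab 0.93 [array([ 500.997, -206.482]), array([72.504, 93.175]), np.float64(88.07)]
middle_tab 0.58 [array([ 497.183, -106.182]), array([70.099, 91.776]), np.float64(86.369)]
thick_tab 0.84 [array([ 320.496, -278.195]), array([73.75 , 92.444]), np.float64(73.211)]
thick_tab 0.76 [array([ 492.298, -305.54 ]), array([72.194, 90.375]), np.float64(87.981)]
thick_tab 0.67 [array([ 377.643, -420.644]), array([91.564, 73.282]), np.float64(74.385)]
to tgt in tool [-2.997e+00 -4.552e+00 -2.000e-03]
```

```bash
python3 -m handwheel '[[[-0.66,-1,0,0.56],[-0.66,-1,0,0.56],[-0.66,-1,0,0.56],[-0.66,-1,0,0.56],[-0.66,-1,0,0.56],[-0.66,-1,0,0.56],[-0.66,-1,0,0.56]]]' 0
python3 -m handwheel '[[[-1,0.3,0,0],[-1,0.3,0,0],[-1,0.3,0,0]]]'
python3 -m handwheel '[[[-1,0.3,0,0],[-1,0.3,0,0],[-1,0.3,0,0]]]'
python3 -m handwheel '[[[-1,0.1,0,0],[-1,0.1,0,0],[-1,0.1,0,0]]]'
python3 -m handwheel '[[[-1,0.1,0,0],[-1,0.1,0,0],[-1,0.1,0,0],[-1,0.1,0,0],[-1,0.1,0,0]]]'
python3 - <<'E'
from h import *
p=grab_frame("wrist");save(p,"w1.png");print(p["eye"],att(p).round(2),get_state()["q"])
for n,z in[("thin_tab",.012),("middle_tab",.018),("thick_tab",.024)]:
    for r in regions_of(n,p):
        c=np.argwhere(r["pixels"])[:,::-1]
        if len(c)<20: continue
        w=world(p,c,z)[:,:2]
        print(n,r["confidence"],r["bbox"],[np.round(v,3) for v in cv2.minAreaRect((w*1000).astype(np.float32))])
E
```

```text
time: 1.88
ee_pos: [0.2888, 0.4199, 0.2148]
ee_rot: [-2.234, -2.209, -0.001]
wrist_force: [0.7, 0.6, -0.8]
finger_gap: 0.0954
grip_force: 0.0
time: 2.25
ee_pos: [0.3328, 0.2676, 0.2148]
ee_rot: [2.233, 2.209, 0.001]
wrist_force: [-0.3, 0.5, -0.3]
finger_gap: 0.0949
grip_force: 0.0
time: 2.62
ee_pos: [0.3765, 0.1169, 0.215]
ee_rot: [2.233, 2.208, 0.001]
wrist_force: [-0.5, -0.5, -0.2]
finger_gap: 0.0952
grip_force: 0.0
time: 3.0
ee_pos: [0.3897, -0.0336, 0.215]
ee_rot: [2.235, 2.207, 0.0]
wrist_force: [0.9, 0.6, 1.2]
finger_gap: 0.0952
grip_force: 0.0
time: 3.62
ee_pos: [0.4034, -0.1804, 0.2146]
ee_rot: [-2.231, -2.212, -0.001]
wrist_force: [0.1, -0.4, -0.2]
finger_gap: 0.0952
grip_force: 0.0
[ 0.40489189 -0.11298608  0.38428773] [[ 1.   -0.01 -0.  ]
 [-0.01 -0.97 -0.24]
 [-0.    0.24 -0.97]] [-5.41709123e-01 -3.61343187e-01  2.09226164e+00  2.91802187e-04
  1.41078262e+00 -5.33983492e-01]
thin_tab 0.97 [372.1, 197.1, 481.8, 280.9] [array([ 499.065, -206.22 ]), array([73.505, 92.118]), np.float64(84.913)]
thin_tab 0.69 [258.2, 3.1, 363.9, 53.7] [array([396.876, -25.785]), array([39.544, 82.658]), np.float64(89.467)]
thin_tab 0.21 [369.3, 81.3, 485.9, 173.2] [array([ 497.   , -106.299]), array([71.786, 93.172]), np.float64(86.634)]
middle_tab 0.89 [374.1, 79.5, 490.4, 173.4] [array([ 495.867, -106.235]), array([70.188, 92.17 ]), np.float64(86.431)]
thick_tab 0.74 [274.0, 393.4, 307.3, 404.2] [array([ 371.478, -359.126]), array([ 9.968, 30.302]), np.float64(89.519)]
thick_tab 0.73 [360.9, 303.4, 457.6, 390.6] [array([ 486.403, -301.345]), array([90.128, 89.425]), np.float64(5.978)]
thick_tab 0.68 [196.3, 271.6, 289.5, 321.9] [array([ 328.7  , -258.541]), array([50.186, 86.401]), np.float64(77.518)]
```

View pics/w1.png

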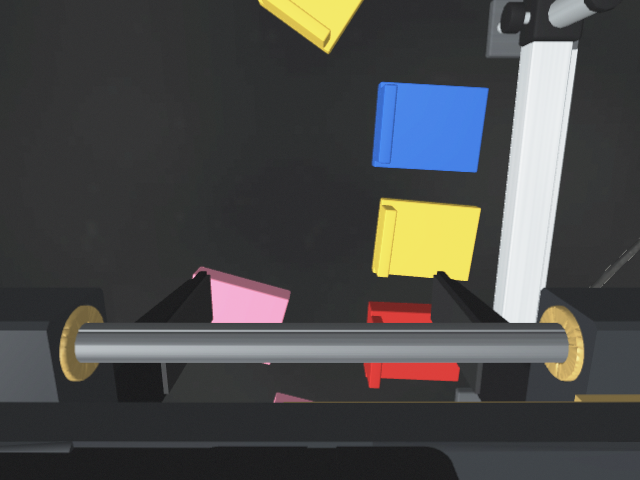

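Run:
```python
from h import *
p=grab_frame("wrist")
f=lambda n,a,z:print(n,world(p,a,z).round(4)[:,:2].tolist())
f("ytab",[[391,207],[383,275]],.037);f("btab",[[391,84],[383,164]],.043);f("rtab",[[373,380]],.049);f("rtab side",[[369,318]],.049)
f("ylead",[[480,208],[468,280]],.012);f("blead",[[488,88],[476,171]],.018);f("rlead",[[459,380]],.024)
f("bar z43",[[519,45],[497,320]],.043)
```

```text
ytab [[0.4628, -0.17], [0.4578, -0.2297]]
btab [[0.4588, -0.0735], [0.4543, -0.1341]]
rtab [[0.4497, -0.3247]]
rtab side [[0.445, -0.2646]]
ylead [[0.547, -0.1756], [0.5414, -0.2437]]
blead [[0.543, -0.0743], [0.5385, -0.1422]]
rlead [[0.5361, -0.3413]]
bar z43 [[0.5544, -0.0463], [0.5584, -0.2701]]
```

```bash
python3 -m handwheel '[[[-0.15,0.375,0.3,0.02],[-0.15,0.375,0.8,0.02],[-0.15,0.375,0.8,0.02],[-0.15,0.375,0.8,0.02]]]' 0.3
python3 -m handwheel '[[[0,0,0.2,0],[0,0,0.4,0],[0,0,0.53,0],[0,0,0.53,0],[0,0,0.53,0]]]'
```

```text
time: 4.38
ee_pos: [0.4582, -0.2027, 0.0924]
ee_rot: [-2.273, -2.162, 0.002]
wrist_force: [-0.6, 1.1, -0.3]
finger_gap: 0.0675
grip_force: 0.0
time: 5.0
ee_pos: [0.4609, -0.2047, 0.0173]
ee_rot: [2.274, 2.162, 0.002]
wrist_force: [0.2, 0.1, -0.2]
finger_gap: 0.0667
grip_force: 0.0
```

```bash
python3 -m handwheel '[[[0,0,0,0],[0,0,0,0],[0,0,0,0],[0,0,0,0],[0,0,0,0]]]' 1 20
python3 -m handwheel '[[[0,0.05,0,0],[0,0.1,0,0],[0,0.15,0,0],[0,0.2,0,0],[0,0.25,0,0],[0,0.3,0,0],[0,0.34,0,0],[0,0.34,0,0]]]'
```

```text
time: 5.62
ee_pos: [0.4594, -0.204, 0.0151]
ee_rot: [-2.277, -2.164, 0.0]
wrist_force: [-0.5, 0.0, 0.4]
finger_gap: 0.0219
grip_force: 0.0
time: 6.62
ee_pos: [0.5108, -0.2067, 0.0152]
ee_rot: [2.277, 2.165, -0.0]
wrist_force: [0.8, -0.0, -1.9]
finger_gap: 0.0102
grip_force: 20.0
```

```bash
python3 -m handwheel '[[[0,0.02,0,0],[0,0.04,0,0],[0,0.04,0,0]]]'
python3 -m handwheel '[[[0,0.01,0,0],[0,0.02,0,0],[0,0.02,0,0]]]'
python3 - <<'E'
from h import *
p=grab_frame("scene")
a=p["image"][150:350,260:470,::-1];cv2.imwrite("pics/s1.png",cv2.resize(a,None,fx=2.9,fy=2.9,interpolation=2))
E
```

```text
time: 7.0
ee_pos: [0.5166, -0.207, 0.0152]
ee_rot: [2.277, 2.164, 0.0]
wrist_force: [-0.1, 0.2, -2.1]
finger_gap: 0.0098
grip_force: 20.0
time: 7.38
ee_pos: [0.5195, -0.2071, 0.0151]
ee_rot: [-2.277, -2.164, 0.0]
wrist_force: [0.7, 0.5, -1.7]
finger_gap: 0.0102
grip_force: 20.0
```

View pics/s1.png

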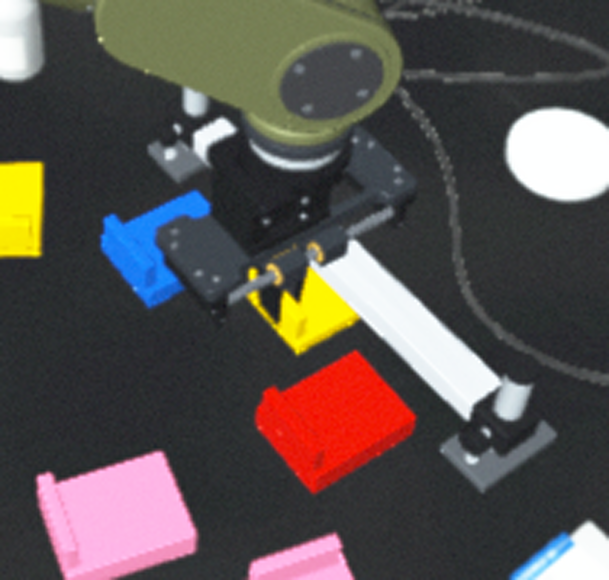

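The yellow plate, at crop pixel (320,315), is going in under the bar. I'll keep creeping until it touches the stop.

```bash
python3 -m handwheel '[[[0,0.01,0,0],[0,0.02,0,0],[0,0.02,0,0]]]'
python3 -m handwheel '[[[0,0.01,0,0],[0,0.02,0,0],[0,0.02,0,0]]]'
```

```text
time: 7.8
ee_pos: [0.5198, -0.2075, 0.015]
ee_rot: [-2.272, -2.163, 0.008]
wrist_force: [-10.8, -0.6, 5.3]
finger_gap: 0.01
grip_force: 20.0
time: 8.18
ee_pos: [0.5199, -0.2077, 0.0147]
ee_rot: [-2.268, -2.159, 0.015]
wrist_force: [-20.5, -1.7, 11.6]
finger_gap: 0.0101
grip_force: 20.1
```

```bash
python3 -m handwheel '[[[0,-0.06,0,0],[0,-0.15,0,0],[0,-0.25,0,0],[0,-0.35,0,0],[0,-0.47,0,0],[0,-0.47,0,0],[0,-0.47,0,0]]]'
python3 -m handwheel '[[[0,0,0,0],[0,0,0,0],[0,0,0,0]]]' 0.3
python3 -m handwheel '[[[0,0,-0.2,0],[0,0,-0.35,0],[0.66,0,-0.35,0],[0.66,0,-0.35,0],[0.66,0,-0.35,0],[0.66,0,-0.35,0]]]'
python3 - <<'E'
from h import *
s=get_state();p=grab_frame("wrist");save(p,"w2.png")
for n,z in[("thin_tab",.012),("middle_tab",.018)]:
    for r in regions_of(n,p):
        c=np.argwhere(r["pixels"])[:,::-1]
        if len(c)>20: print(n,r["confidence"],r["bbox"],[np.round(v,3) for v in cv2.minAreaRect((world(p,c,z)[:,:2]*1000).astype(np.float32))])
E
```

```text
time: 9.05
ee_pos: [0.4553, -0.2039, 0.0154]
ee_rot: [2.277, 2.164, 0.001]
wrist_force: [0.1, -0.4, -1.3]
finger_gap: 0.01
grip_force: 20.0
time: 9.43
ee_pos: [0.4554, -0.2039, 0.0154]
ee_rot: [2.277, 2.164, 0.0]
wrist_force: [-0.3, -0.6, -0.3]
finger_gap: 0.0345
grip_force: 0.0
time: 10.18
ee_pos: [0.4603, -0.1053, 0.0678]
ee_rot: [2.276, 2.164, -0.0]
wrist_force: [0.4, -0.2, 0.5]
finger_gap: 0.0662
grip_force: 0.0
thin_tab 0.96 [312.5, 362.1, 432.8, 402.9] [array([ 488.846, -183.266]), array([25.853, 73.432]), np.float64(87.049)]
thin_tab 0.72 [82.7, 1.5, 308.0, 157.3] [array([404.051,  10.855]), array([91.714, 79.218]), np.float64(55.277)]
middle_tab 0.84 [299.3, 194.6, 472.4, 323.6] [array([ 496.193, -105.308]), array([72.85 , 90.063]), np.float64(86.536)]
```

View pics/w2.png

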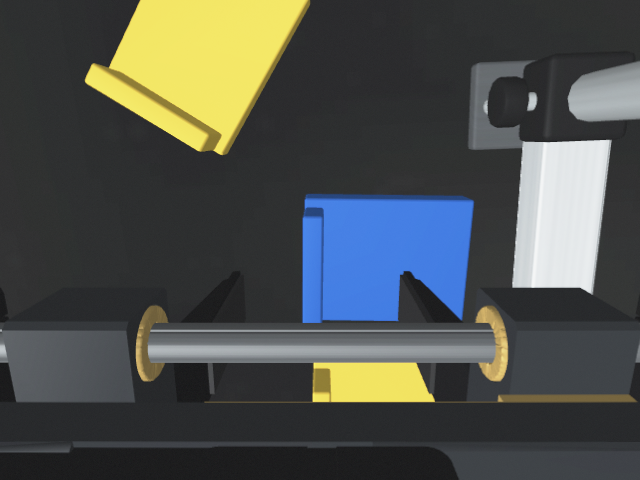

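```bash
python3 -m handwheel '[[[0,-0.02,0.15,0],[0,-0.02,0.31,0],[0,-0.02,0.31,0],[0,-0.02,0.31,0]]]'
python3 -m handwheel '[[[0,0,0,0],[0,0,0,0],[0,0,0,0],[0,0,0,0],[0,0,0,0],[0,0,0,0]]]' 1 20
python3 -m handwheel '[[[-0.03,0.02,0,0],[-0.06,0.04,0,0],[-0.06,0.06,0,0],[-0.06,0.07,0,0],[-0.06,0.08,0,0],[-0.06,0.08,0,0]]]'
python3 -m handwheel '[[[0,0.01,0,0],[0,0.02,0,0],[0,0.02,0,0]]]'
python3 -m handwheel '[[[0,0.01,0,0],[0,0.02,0,0],[0,0.02,0,0]]]'
```

```text
time: 10.82
ee_pos: [0.4572, -0.1053, 0.0217]
ee_rot: [2.278, 2.163, -0.0]
wrist_force: [-0.5, 0.4, 0.1]
finger_gap: 0.0668
grip_force: 0.0
time: 11.58
ee_pos: [0.4569, -0.1048, 0.0211]
ee_rot: [-2.277, -2.164, 0.0]
wrist_force: [-3.9, 0.2, 0.2]
finger_gap: 0.012
grip_force: 0.7
time: 12.32
ee_pos: [0.4687, -0.1143, 0.021]
ee_rot: [2.277, 2.164, 0.0]
wrist_force: [-0.0, 0.0, -0.9]
finger_gap: 0.0101
grip_force: 20.0
time: 12.7
ee_pos: [0.4716, -0.1145, 0.0211]
ee_rot: [-2.277, -2.164, 0.0]
wrist_force: [-0.3, -0.1, -1.5]
finger_gap: 0.0102
grip_force: 20.0
time: 13.08
ee_pos: [0.4747, -0.1147, 0.0212]
ee_rot: [2.277, 2.164, 0.0]
wrist_force: [0.3, -0.2, -2.2]
finger_gap: 0.0102
grip_force: 20.0
```

```bash
python3 -m handwheel '[[[0,0.01,0,0],[0,0.02,0,0],[0,0.02,0,0]]]'
python3 -m handwheel '[[[0,0.01,0,0],[0,0.02,0,0],[0,0.02,0,0]]]'
```

```text
time: 13.45
ee_pos: [0.4777, -0.1149, 0.0212]
ee_rot: [2.277, 2.164, 0.0]
wrist_force: [-0.3, -0.3, -2.0]
finger_gap: 0.0098
grip_force: 20.0
time: 13.82
ee_pos: [0.4807, -0.115, 0.0212]
ee_rot: [2.277, 2.164, 0.0]
wrist_force: [-0.2, 0.1, -2.6]
finger_gap: 0.01
grip_force: 20.0
```

```bash
python3 -m handwheel '[[[0,0.015,0,0],[0,0.03,0,0],[0,0.045,0,0],[0,0.06,0,0],[0,0.06,0,0]]]'
python3 -m handwheel '[[[0,0.03,0,0],[0,0.06,0,0],[0,0.09,0,0],[0,0.12,0,0],[0,0.14,0,0],[0,0.14,0,0]]]'
python3 -m handwheel '[[[0,0.015,0,0],[0,0.03,0,0],[0,0.04,0,0],[0,0.04,0,0]]]'
```

```text
time: 14.45
ee_pos: [0.4897, -0.1155, 0.0212]
ee_rot: [2.277, 2.164, 0.0]
wrist_force: [-0.7, 0.2, -1.7]
finger_gap: 0.0097
grip_force: 20.0
time: 15.2
ee_pos: [0.5107, -0.1165, 0.0212]
ee_rot: [-2.277, -2.164, 0.0]
wrist_force: [0.3, -0.7, -2.1]
finger_gap: 0.0097
grip_force: 20.0
time: 15.7
ee_pos: [0.5166, -0.1168, 0.0212]
ee_rot: [2.277, 2.164, 0.0]
wrist_force: [0.1, 0.7, -2.7]
finger_gap: 0.0097
grip_force: 20.0
```

```bash
python3 -m handwheel '[[[0,0.01,0,0],[0,0.02,0,0],[0,0.03,0,0],[0,0.03,0,0]]]'
```

```text
time: 16.2
ee_pos: [0.5207, -0.1171, 0.0211]
ee_rot: [-2.276, -2.164, 0.001]
wrist_force: [-2.2, -0.1, -0.6]
finger_gap: 0.0099
grip_force: 20.0
```

```bash
python3 -m handwheel '[[[0,-0.01,0,0],[0,-0.01,0,0],[0,-0.01,0,0]]]' 0.68
python3 -m handwheel '[[[0,0,-0.2,0],[0,0,-0.4,0],[-0.4,-0.4,-0.4,0],[-0.8,-0.46,-0.4,0],[-1,-0.46,-0.4,0],[-1,-0.46,-0.4,0]]]'
python3 -m handwheel '[[[-0.24,0,0,0],[-0.24,0,0,0],[-0.24,0,0,0]]]' 0.3
python3 - <<'E'
from h import *
p=grab_frame("wrist");save(p,"w3.png")
for n,z in[("thin_tab",.012),("middle_tab",.018),("thick_tab",.024)]:
    for r in regions_of(n,p):
        c=np.argwhere(r["pixels"])[:,::-1]
        if len(c)>20: print(n,r["confidence"],r["bbox"],[np.round(v,3) for v in cv2.minAreaRect((world(p,c,z)[:,:2]*1000).astype(np.float32))])
E
```

```text
time: 16.58
ee_pos: [0.5199, -0.1171, 0.0215]
ee_rot: [2.277, 2.164, 0.001]
wrist_force: [0.9, 0.2, 0.3]
finger_gap: 0.0294
grip_force: 0.0
time: 17.32
ee_pos: [0.4427, -0.2659, 0.0818]
ee_rot: [2.281, 2.158, 0.0]
wrist_force: [0.0, -0.1, 0.4]
finger_gap: 0.0305
grip_force: 0.0
time: 17.7
ee_pos: [0.4413, -0.298, 0.0809]
ee_rot: [-2.276, -2.164, -0.001]
wrist_force: [0.1, 0.2, -0.2]
finger_gap: 0.055
grip_force: 0.0
thin_tab 0.77 [327.0, 7.4, 503.1, 152.0] [array([ 496.279, -204.056]), array([71.245, 90.599]), np.float64(86.315)]
thick_tab 0.85 [327.7, 203.8, 491.5, 323.5] [array([ 491.566, -302.93 ]), array([70.037, 90.526]), np.float64(87.116)]
thick_tab 0.67 [228.3, 371.2, 298.4, 400.6] [array([ 403.013, -375.483]), array([21.254, 43.15 ]), np.float64(87.163)]
thick_tab 0.59 [0.0, 156.6, 203.3, 291.0] [array([ 319.465, -276.573]), array([ 80.679, 108.423]), np.float64(76.725)]
```

View pics/w3.png

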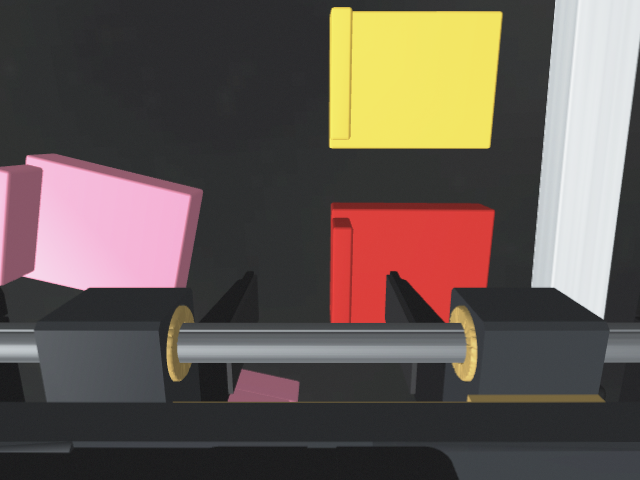

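Red tab sits between the fingers (x≈0.451), and yellow is drawn back and aligned.

```bash
python3 -m handwheel '[[[-0.02,0.07,0,0],[-0.02,0.07,0.2,0],[-0.02,0.07,0.36,0],[-0.02,0.07,0.36,0],[-0.02,0.07,0.36,0]]]'
python3 -m handwheel '[[[0,0,0,0],[0,0,0,0],[0,0,0,0],[0,0,0,0],[0,0,0,0],[0,0,0,0]]]' 1 20
python3 -m handwheel '[[[0,0.02,0,0],[0,0.04,0,0],[0,0.06,0,0],[0,0.08,0,0],[0,0.1,0,0],[0,0.1,0,0]]]'
python3 -m handwheel '[[[0,0.01,0,0],[0,0.02,0,0],[0,0.02,0,0]]]'
python3 -m handwheel '[[[0,0.01,0,0],[0,0.02,0,0],[0,0.02,0,0]]]'
python3 -m handwheel '[[[0,0.01,0,0],[0,0.02,0,0],[0,0.02,0,0]]]'
```

```text
time: 18.52
ee_pos: [0.452, -0.3029, 0.0276]
ee_rot: [2.277, 2.164, 0.0]
wrist_force: [0.7, -0.1, -0.4]
finger_gap: 0.0666
grip_force: 0.0
time: 19.27
ee_pos: [0.4515, -0.3028, 0.0272]
ee_rot: [-2.277, -2.164, 0.0]
wrist_force: [-0.1, -0.4, 0.7]
finger_gap: 0.0122
grip_force: 0.0
time: 20.02
ee_pos: [0.4671, -0.3035, 0.0271]
ee_rot: [2.276, 2.164, 0.001]
wrist_force: [-0.1, 0.3, -1.1]
finger_gap: 0.01
grip_force: 20.0
time: 20.4
ee_pos: [0.4696, -0.3036, 0.0271]
ee_rot: [2.277, 2.164, 0.0]
wrist_force: [0.1, -0.7, -1.4]
finger_gap: 0.0101
grip_force: 20.0
time: 20.78
ee_pos: [0.4727, -0.3038, 0.0271]
ee_rot: [2.277, 2.164, 0.0]
wrist_force: [0.3, 0.4, -1.4]
finger_gap: 0.0096
grip_force: 20.0
time: 21.15
ee_pos: [0.4757, -0.3039, 0.0271]
ee_rot: [2.277, 2.164, 0.0]
wrist_force: [0.7, 0.4, -1.0]
finger_gap: 0.0101
grip_force: 20.0
```

```bash
python3 -m handwheel '[[[0,0.01,0,0],[0,0.02,0,0],[0,0.02,0,0]]]'
python3 -m handwheel '[[[0,0.01,0,0],[0,0.02,0,0],[0,0.02,0,0]]]'
```

```text
time: 21.52
ee_pos: [0.4787, -0.3041, 0.0271]
ee_rot: [2.277, 2.164, 0.0]
wrist_force: [-0.2, 0.4, -1.9]
finger_gap: 0.0099
grip_force: 20.0
time: 21.9
ee_pos: [0.4816, -0.3042, 0.0271]
ee_rot: [2.277, 2.164, 0.0]
wrist_force: [0.0, -0.5, -1.5]
finger_gap: 0.0098
grip_force: 20.0
```

```bash
python3 -m handwheel '[[[0,0.012,0,0],[0,0.024,0,0],[0,0.036,0,0],[0,0.036,0,0]]]'
python3 -m handwheel '[[[0,0.02,0,0],[0,0.04,0,0],[0,0.06,0,0],[0,0.08,0,0],[0,0.08,0,0]]]'
python3 -m handwheel '[[[0,0.02,0,0],[0,0.04,0,0],[0,0.06,0,0],[0,0.08,0,0],[0,0.08,0,0]]]'
```

```text
time: 22.4
ee_pos: [0.487, -0.3045, 0.0271]
ee_rot: [2.277, 2.164, 0.0]
wrist_force: [0.5, 0.0, -3.5]
finger_gap: 0.01
grip_force: 20.0
time: 23.02
ee_pos: [0.4991, -0.3052, 0.0271]
ee_rot: [2.277, 2.164, 0.0]
wrist_force: [-0.4, -0.5, -2.0]
finger_gap: 0.0096
grip_force: 20.0
time: 23.65
ee_pos: [0.511, -0.3057, 0.0271]
ee_rot: [2.277, 2.165, 0.0]
wrist_force: [0.2, -0.0, -1.0]
finger_gap: 0.0099
grip_force: 20.0
```

Red goes in freely, so I'll seat it, release it and fetch blue back.

```bash
python3 -m handwheel '[[[0,0.015,0,0],[0,0.03,0,0],[0,0.045,0,0],[0,0.06,0,0],[0,0.06,0,0]]]'
python3 -m handwheel '[[[0,-0.005,0,0],[0,-0.005,0,0],[0,-0.005,0,0]]]' 0.68
python3 -m handwheel '[[[0,0,-0.2,0],[0,0,-0.4,0],[0.4,0,-0.4,0],[0.8,0,-0.4,0],[1,0,-0.4,0],[1,0,-0.4,0]]]'
python3 - <<'E'
from h import *
s=get_state();print(s["ee_pos"])
p=grab_frame("scene")
a=p["image"][150:350,260:470,::-1];cv2.imwrite("pics/s2.png",cv2.resize(a,None,fx=2.9,fy=2.9,interpolation=2))
E
```

```text
time: 24.28
ee_pos: [0.5188, -0.3064, 0.0272]
ee_rot: [-2.275, -2.164, 0.003]
wrist_force: [-5.6, -1.0, 1.4]
finger_gap: 0.0101
grip_force: 20.0
time: 24.65
ee_pos: [0.5195, -0.3063, 0.0275]
ee_rot: [2.276, 2.164, 0.001]
wrist_force: [-0.2, -0.0, -0.4]
finger_gap: 0.0294
grip_force: 0.0
time: 25.4
ee_pos: [0.5268, -0.1546, 0.0873]
ee_rot: [2.273, 2.168, 0.0]
wrist_force: [-0.9, -0.7, -0.4]
finger_gap: 0.0305
grip_force: 0.0
[ 0.52680255 -0.15457301  0.0872831 ]
```

View pics/s2.png

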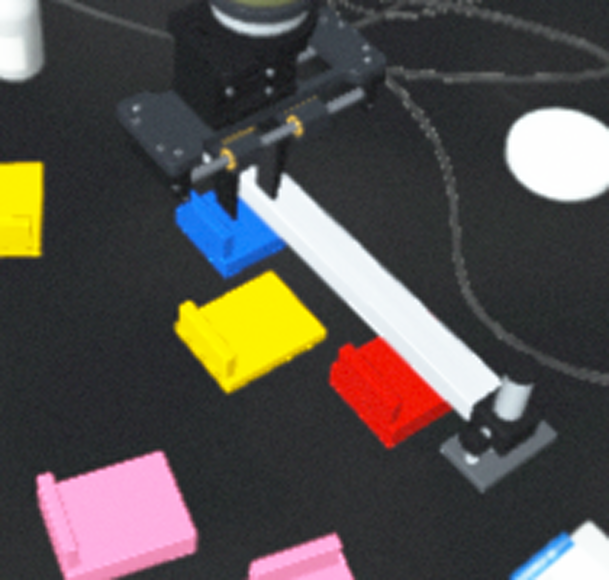

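Red (395,390) is in under the bar, yellow (250,330) is clear, and blue (235,230) is still in.

```bash
python3 -m handwheel '[[[0.25,-0.045,0,0],[0.25,-0.045,0,0],[0.25,-0.045,0.22,0],[0.25,-0.045,0.43,0],[0.25,-0.045,0.43,0],[0.25,-0.045,0.43,0]]]'
python3 -m handwheel '[[[0,0,0,0],[0,0,0,0],[0,0,0,0],[0,0,0,0]]]' 1 20
python3 -m handwheel '[[[0,-0.06,0,0],[0,-0.15,0,0],[0,-0.25,0,0],[0,-0.35,0,0],[0,-0.44,0,0],[0,-0.44,0,0],[0,-0.44,0,0]]]'
python3 -m handwheel '[[[0,0,0,0],[0,0,0,0],[0,0,0,0]]]' 0.5
python3 -m handwheel '[[[0,0,-0.3,0],[0,0,-0.7,0],[0,-0.6,-0.9,0],[0,-0.9,-0.9,0],[0,-0.9,-0.9,0],[0,-0.9,-0.9,0]]]'
python3 - <<'E'
from h import *
p=grab_frame("top")
for n,z in[("thin_tab",.012),("middle_tab",.018),("thick_tab",.024)]:
    for r in regions_of(n,p):
        c=np.argwhere(r["pixels"])[:,::-1]
        if len(c)>20: print(n,r["confidence"],[np.round(v,3) for v in cv2.minAreaRect((world(p,c,z)[:,:2]*1000).astype(np.float32))])
a=p["image"][170:330,150:480,::-1];cv2.imwrite("pics/top2.png",cv2.resize(a,None,fx=2.4,fy=2.4,interpolation=2))
E
```

```text
time: 26.2
ee_pos: [0.5225, -0.1197, 0.0236]
ee_rot: [2.277, 2.163, 0.0]
wrist_force: [0.9, -1.1, 0.8]
finger_gap: 0.0304
grip_force: 0.0
time: 26.7
ee_pos: [0.5206, -0.1187, 0.0233]
ee_rot: [-2.275, -2.164, 0.004]
wrist_force: [-5.3, -1.3, 6.4]
finger_gap: 0.0099
grip_force: 20.0
time: 27.58
ee_pos: [0.4546, -0.1153, 0.0233]
ee_rot: [-2.276, -2.163, 0.002]
wrist_force: [-2.4, -0.2, 9.0]
finger_gap: 0.0102
grip_force: 20.0
time: 27.95
ee_pos: [0.455, -0.115, 0.022]
ee_rot: [-2.276, -2.163, 0.001]
wrist_force: [0.2, 0.5, 0.7]
finger_gap: 0.0342
grip_force: 0.0
time: 28.7
ee_pos: [0.3207, -0.1084, 0.1578]
ee_rot: [2.277, 2.162, 0.001]
wrist_force: [0.2, -0.4, -0.9]
finger_gap: 0.0474
grip_force: 0.0
thin_tab 0.67 [array([411.169,  12.88 ]), array([81.069, 69.116]), np.float64(55.644)]
thin_tab 0.63 [array([ 496.682, -205.267]), array([69.793, 90.184]), np.float64(88.604)]
middle_tab 0.97 [array([ 496.534, -112.123]), array([71.808, 92.628]), np.float64(88.593)]
thick_tab 0.84 [array([ 376.957, -420.642]), array([90.768, 72.68 ]), np.float64(73.806)]
thick_tab 0.78 [array([ 558.504, -310.568]), array([73.04 , 93.744]), np.float64(88.664)]
thick_tab 0.56 [array([ 320.199, -277.576]), array([69.897, 90.155]), np.float64(73.921)]
```

View pics/top2.png

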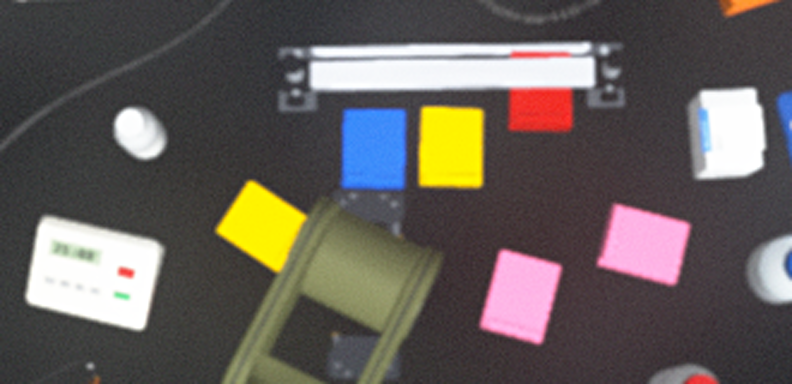

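The picture shows red (540,90) through under the bar to the stop. Blue (373,148) and yellow (452,147) are drawn back about 2 cm, and the arm is clear.

```bash
python3 -c "
from workcell import *
print(sign_off())"
```

```text
the job is handed in; nothing more can be done
None
```

All three plates went in without forcing, so the red 24 mm plate is the one left under the crossbar, in against the back stop. Blue and yellow lie flat, drawn back about 2 cm clear, and the job is handed in at about 29 s (its verdict was not returned).

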